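# Flip the framed lens pane against the step and light it

## Task

Turn the blue-framed glass pane over so its back can be inspected: with the fingertips push it against the step of its stand, keep its far edge there while the near edge tips up, and flip it over so it lies brass side up on the cork, without lifting or carrying the pane off the stand. Then press down the red-dotted end of the black rocker switch to turn the inspection lamp on, and leave the other things on the bench where they are.

Things in the scene. Friction and masses are not known exactly. Their poses are not given: they have to be found in the camera images.
- pane: Flat glass pane in a rigid frame, 100 (x) by 90 (y) by 8 mm, 0.14 to 0.28 kg; frame blue on top, brass below. Origin at the centre of the brass face; z points out of the blue face (up at the start, down when flipped), x towards the step. Lies loose on the white deck, far edge 8 to 16 mm short of the step, near edge overhanging the deck by 30 to 40 mm (24 mm once against the step)
- pane_near (a point): middle of the pane's near edge, on the brass face (pane x = -50 mm)
- pane_far (a point): middle of the pane's far edge, on the brass face (pane x = +50 mm), the edge to push against the step
- stand_step (a point): Foot of the step on the fixed turning stand, middle of its width, at the height of the white deck (30 mm above the bench). x points level away from the robot, square to the step face; y along the step, z up. White deck: x -76 to 0 mm, 116 mm wide, only bare bench in front of its near end. The step is an upright face at x = 0, 12 mm high
- stand_landing (a point): Centre of the stand's flat cork landing, on its top, 42 mm above the bench, 65 mm beyond the step; same axes as stand_step. The cork is 130 (x) by 116 mm, no rim. A small green lamp stands at its far left corner: post at x +47, y +88 mm from here, shade 150 mm and more above the bench, reaching in to about x 0, y +35 mm from here
- rocker (a joint): angle of the rocker of the switch, rad: 0 is off with the red-dotted end standing up, 0.4 is fully on with the dotted end down. It stays where it is left; about 2 N on the dot moves it
- rocker_dot (a point): Red dot on top of the rocker, 21 mm from its pivot line; about 55 mm above the bench when off, 8 mm lower when on. The rocker is a black paddle 64 by 34 mm on a fixed black box 105 by 68 by 40 mm high, left or right of the stand; x points from the pivot to the dotted end (tilted up 0.2 rad when off)
- spares_tray: bystander: grey open tray in two compartments, 105 by 75 by 40 mm, fixed, on the other side of the stand from the switch; origin under its centre
- gauge_block: bystander: loose brass block 60 by 30 by 12 mm; origin under its centre
- rub_block: bystander: loose grey stone block 100 by 50 by 30 mm; origin under its centre
- tweezers: bystander: loose steel tweezers 125 mm long lying flat along their x; origin under the middle
- lens_segment: bystander: loose clear glass ring segment, 160 mm long, 28 mm wide, 22 mm high; origin under its middle
- polish_jar: bystander: loose jar, 56 mm across, 65 mm high; origin under its centre
- lens_brush: bystander: loose brush lying along its x; origin under its middle
There are look-alikes about, which are no part of the job. Leave any orange or pink look-alike of the part that bears rocker alone.

How it is judged:
On the way, in this order (a step that is already met when the one before it is completed fails the run):
1. the pane, still blue side up, has been pushed against the step (far edge within 6 mm) (x of pane_far in the frame of stand_step above -0.006 m and angle between pane's own z axis and vertical below 0.5 rad).
2. the pane stands tipped up 50 to 100 degrees with its far edge still down at the foot of the step (angle between pane's own z axis and vertical between 0.87 and 1.75 rad and height (world z) of pane_far below 0.042 m and x of pane_far in the frame of stand_step above -0.025 m).
3. the pane lies turned over on the cork (angle between pane's own z axis and vertical above 3 rad and height (world z) of pane between 0.045 and 0.055 m and linear speed of pane below 0.03 m/s), for 0.2 s.
4. the rocker is pressed on (value of joint rocker above 0.32 rad), for 0.1 s.
At the end, for the whole second after the job is handed in: The pane lies at rest, brass side up and flat (within 8 degrees) on the cork landing, its centre 15 to 100 mm beyond the step and within 35 mm of the stand's middle line, and the rocker is on (at least 0.32 rad) (angle between pane's own z axis and vertical above 3 rad and height (world z) of pane between 0.045 and 0.055 m and x of pane in the frame of stand_step between 0.015 and 0.1 m and y of pane in the frame of stand_step between -0.035 and 0.035 m and linear speed of pane below 0.02 m/s and value of joint rocker above 0.32 rad); the robot touches nothing.
It fails at once if the pane is lifted: its far edge leaves the deck while it is still blue side up (angle between pane's own z axis and vertical below 0.6 rad and height (world z) of pane_far above 0.05 m).
It fails at once if the pane is lifted or carried clear of the stand (height (world z) of pane above 0.125 m or height (world z) of pane_far above 0.095 m).
It fails at once if the pane falls off the stand (height (world z) of pane below 0.022 m).
It fails at once if a bystander is moved by more than 20 mm (distance of any of gauge_block, rub_block, tweezers, lens_segment, polish_jar, lens_brush from where it was at the start of the episode above 0.02 m).
It also fails if it takes over 51 s, if anything falls off the work surface, if the arm or the gripper's body presses on something with over 40 N, if the wrist force passes 120 N, or if a joint passes its speed limit or range.

## Robot

A 6-joint arm with a two-finger parallel gripper is mounted at the origin on the work surface. World frame = base frame: x ahead of the robot, y to its left, z up, the work surface at z = 0. Lengths are in m, angles in rad, forces in N, time in s.
With the tool pointing down it reaches from about 0.35 to 0.975 m from the base axis. Payload 4.9 kg.
Tool frame: the origin (TCP) lies midway between the tips of the shut fingers; the grasp point (between the pads) lies 19 mm behind it; z points along the fingers, y is the line along which they close (so a half turn about z gives the same grasp; the last joint's range is limited). The gripper opens to 85 mm and grips with 20 to 120 N. Pads are 22 mm wide; open, the fingers measure 114 mm over their backs; the gripper's body (76 mm by 85 mm) begins 54 mm behind the grasp point. The pads swing forward as they close: fully open they stand 13 mm farther back than shut.
Start: joints at [1.157, 0.053, 1.613, -0, 1.476, -0.119], TCP at [0.182, 0.598, 0.231] pointing down, gripper open.
Joint ranges: [-3.01, 3.01], [-1.01, 2.22], [0.06, 2.58], [-1.02, 4.17], [0.09, 2.62], [-3.14, 3.14]. Speed limits (rad/s): [2.57, 2.57, 3.14, 3.14, 3.14, 3.14].

## Interface

Orientations are given as a rotation vector (axis times angle).
In Python, from station import ctrl gives the robot as it stands.
- The arm moves only by the shell command python3 -m handwheel 'ROWS' [FORCE]. ROWS is JSON, a list of rows, each an object with "gripper": the gripper command: -1 is fully open, 1 is shut, values between are in proportion; "offset": the shift along the tool's x, y, z in mm, a list of three; "rotation": the turn, a rotation vector about the tool's x, y, z in rad, a list of three. A call has exactly 8 rows; each row is the pose to reach, as a shift and turn from the pose commanded when the call began, along the tool's axes at that moment; what a row does not reach only later rows make up. A row lasts 1/8 s, in which the tool goes at most 62.5 mm and 10.7 degrees, less where a joint would pass 70% of its speed; a pose out of reach is approached as far as the arm can. A call with a gripper value outside its range is refused whole. The fingers move at their own pace and stop on an object; FORCE is the grip in N (left out, the last holds). Time passes only in rows, so rows that repeat a pose let the fingers close, or fill a call up. It gives the time, the measured TCP pose, the force, the opening and the grip force at its end, in the units of the state.
- ctrl.get_obs(): the state, without advancing time (a new reading comes with each control period).
- ctrl.get_image(name): name is "side" or "top"; returns a dict with "image" (384x512x3 uint8, red, green, blue), "fovy" (degrees; the focal length in pixels is half the picture's height over the tangent of half this angle, whatever the lens; pixels are square), "cx", "cy" (the principal point, pixels), "k1" (the pictures are not rectified: a ray, as slopes to the right and down, at radius r is drawn at 1 + k1 r^2 times it, then the intrinsics apply), "xyz" and "attitude" of the camera in the world. Camera axes: x right, y up, looking along -z (the intrinsics and any distortion apply to the point x, -y, -z); pixel columns grow to the right and rows downward; lengths in m; the calibration is good to about 2 mm. A picture is of the moment at which its call begins. There is no depth.
- ctrl.finish_job(): hands the job in; it is judged then, once.
The state is a dict: "t": time; "q": joint angles; "dq": joint speeds; "effort": joint torques, N m; "tool_pos": TCP position; "tool_rot": TCP orientation; "contact_force": force on the tool from outside, world axes, zero at the start; "wrist_torque": the same for the moment, N m; "opening": finger opening in m; "grip_force": force on a finger pad.
Only numpy, scipy, OpenCV 4.12 (cv2) and the standard library are available. Lean on these libraries where they do the work, as an engineer would, in place of code of your own. Each camera call takes 0.05 s, during which the arm holds its last target. There are 200 camera calls.

## Working session

There is one attempt and no reset: what is moved stays moved. The work goes in short steps, Python scripts to look and compute and a shell command to move; the robot and the scene stay as the last step left them, time stands still between calls to the robot, and variables do not carry over. Pictures are saved under pics/ and viewed, at most 10 in all, crops included, and the job is handed in when it is done.

```bash
ls; mkdir -p pics; python3 - <<'E'
from station import ctrl
import cv2
o=ctrl.get_obs(); print({k:o[k] for k in('t','tool_pos','tool_rot','opening','contact_force')})
for n in('side','top'):
    d=ctrl.get_image(n); cv2.imwrite(f'pics/{n}0.png',d['image'][:,:,::-1]); print(n,{k:v for k,v in d.items() if k!='image'})
E
```

```text
pics
{'t': 0.0, 'tool_pos': array([0.18132527, 0.5974622 , 0.23003005]), 'tool_rot': array([-0.46127309, -3.10698975,  0.00318213]), 'opening': 0.08550718353712604, 'contact_force': array([-0.32136005,  0.81051389,  0.73306713])}
side {'fovy': 49.75533876812309, 'cx': 256.72556856603035, 'cy': 194.55742795083276, 'k1': -0.050974322057914995, 'xyz': array([-0.09511083, -0.82415248,  0.6701044 ]), 'attitude': array([ 0.99563376, -0.33137948, -0.56691842])}
top {'fovy': 46.53691367870657, 'cx': 255.65315998896833, 'cy': 196.61931345241348, 'k1': 0.053845826923231505, 'xyz': array([0.33998728, 0.00836688, 1.58223581]), 'attitude': array([ 0.06365033, -0.09733578, -1.54206181])}
```

View pics/top0.png

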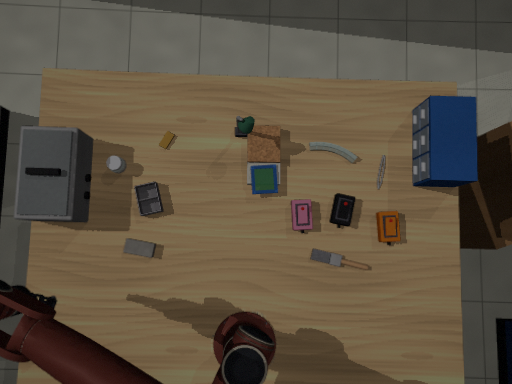

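View pics/side0.png

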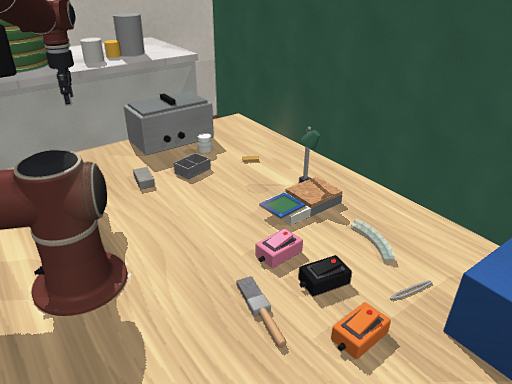

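Black switch with a red dot: top (343,210), side (325,275). The look-alikes are pink, top (302,214), and orange, top (388,227). The black one fits the description. The pane is at top (264,180), with cork at (264,145) beyond it and the lamp at (244,126). Next I measure these.

```bash
cat > h.py <<'E'
import numpy as np, cv2
from scipy.spatial.transform import Rotation as R
from station import ctrl
def ray(d,px):
    px=np.atleast_2d(np.array(px,float)); f=d['image'].shape[0]/2/np.tan(np.radians(d['fovy'])/2)
    u=(px-[d['cx'],d['cy']])/f; s=u.copy()
    for _ in range(20): s=u/(1+d['k1']*(s**2).sum(1,keepdims=True))
    v=np.c_[s[:,0],-s[:,1],-np.ones(len(s))]
    return np.array(d['xyz']),R.from_rotvec(d['attitude']).apply(v)
def plane(d,px,z):
    c,v=ray(d,px); return c+v*((z-c[2])/v[:,2])[:,None]
def tri(d1,p1,d2,p2):
    c1,v1=ray(d1,p1);c2,v2=ray(d2,p2);v1,v2=v1[0],v2[0]
    a=np.linalg.lstsq(np.c_[v1,-v2],c2-c1,rcond=None)[0]
    A,B=c1+a[0]*v1,c2+a[1]*v2; return (A+B)/2,np.linalg.norm(A-B)
def mask(d,lo,hi,box):
    m=cv2.inRange(cv2.cvtColor(d['image'],cv2.COLOR_RGB2HSV),np.array(lo),np.array(hi))
    o=np.zeros_like(m);x0,y0,x1,y1=box;o[y0:y1,x0:x1]=m[y0:y1,x0:x1];return o
def rect(m):
    c=max(cv2.findContours(m,cv2.RETR_EXTERNAL,cv2.CHAIN_APPROX_NONE)[0],key=cv2.contourArea)
    return c.reshape(-1,2)
def box(d,m,z):
    p=plane(d,rect(m),z)[:,:2]; (c,s,a)=cv2.minAreaRect((p*1000).astype(np.float32)); return np.round(c,1),np.round(s,1),round(a,2)
E
python3 - <<'E'
from h import *
t=ctrl.get_image('top'); s=ctrl.get_image('side')
for n,d,b in(('top',t,(235,105,365,240)),('side',s,(240,120,370,300))):
    x0,y0,x1,y1=b; cv2.imwrite(f'pics/{n}1.png',cv2.resize(d['image'][y0:y1,x0:x1,::-1],None,fx=6 if n=='top' else 4,fy=6 if n=='top' else 4,interpolation=cv2.INTER_CUBIC)[:600] if n=='side' else cv2.resize(d['image'][y0:y1,x0:x1,::-1],None,fx=4.4,fy=4.4,interpolation=cv2.INTER_CUBIC))
mb=mask(t,(95,90,40),(130,255,255),(240,155,290,205)); print('pane',box(t,mb,.038))
mc=mask(t,(5,90,60),(16,255,255),(240,115,290,165)); print('cork',box(t,mc,.042))
mk=mask(t,(0,0,0),(180,255,60),(325,188,360,231)); print('box',box(t,mk,.040))
r=[]
for d,b in((t,(325,188,360,231)),(s,(300,250,355,295))):
    m=mask(d,(0,150,90),(6,255,255),b)|mask(d,(174,150,90),(180,255,255),b); M=cv2.moments(m,True); r.append((M['m10']/M['m00'],M['m01']/M['m00'])); print(M['m00'])
print('dot',r,tri(t,r[0],s,r[1]),plane(t,r[0],.055))
E
```

```text
pane (array([563.1, -50. ]), array([98.9, 89.1]), 5.01)
cork (array([690.2, -50.6]), array([135.4, 126.7]), 1.18)
box (array([ 458.7, -323.6]), array([ 72.3, 117.5]), 78.64)
8.0
19.0
dot [(345.125, 203.125), (333.10526315789474, 260.57894736842104)] (array([ 0.48520532, -0.33195262,  0.05392371]), np.float64(0.0019648561909131066)) [[ 0.48434567 -0.33105328  0.055     ]]
```

View pics/top1.png

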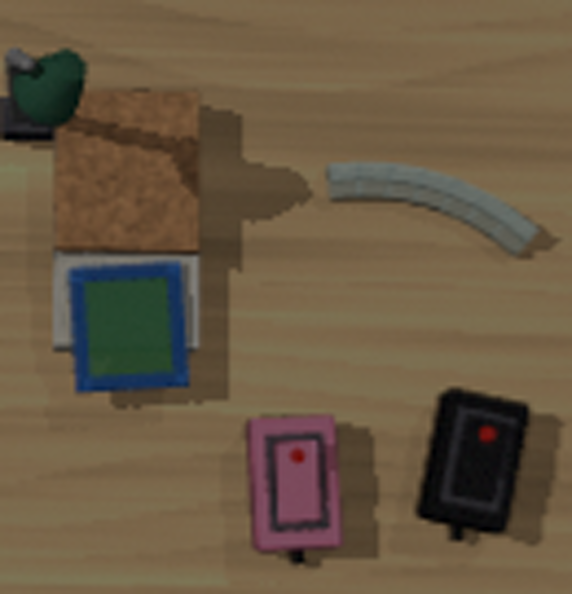

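View pics/side1.png

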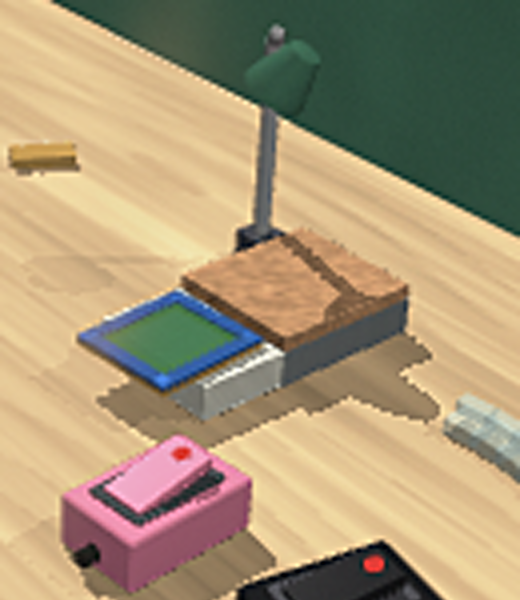

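```bash
cat >> h.py <<'E'
def go(pos,Rt):
    o=ctrl.get_obs(); R0=R.from_rotvec(o['tool_rot'])
    print('t',round(o['t'],2),'pos',np.round(np.array(o['tool_pos'])*1000,1),'F',np.round(o['contact_force'],1),'open',round(o['opening'],4))
    print('offset',np.round(R0.inv().apply(np.array(pos)-o['tool_pos'])*1000,1),'rot',np.round((R0.inv()*Rt).as_rotvec(),3))
def att(yaw,pitch):  # pitch = angle of tool z below horizontal; tool y along world y turned by yaw; deg
    p=np.radians(pitch); z=np.array([np.cos(p),0,-np.sin(p)]); y=np.array([0,1,0]); x=np.cross(y,z)
    return R.from_euler('z',yaw,degrees=True)*R.from_matrix(np.c_[x,y,z])
E
python3 - <<'E'
from h import *
t=ctrl.get_image('top')
m=mask(t,(5,90,60),(16,255,255),(247,115,282,165))
g=cv2.GaussianBlur(cv2.cvtColor(t['image'],cv2.COLOR_RGB2GRAY).astype(np.float32),(3,3),0)
S=cv2.cvtColor(t['image'],cv2.COLOR_RGB2HSV)[:,:,1].astype(float)
def edge(prof,lo):  # subpixel largest gradient
    d=np.abs(np.diff(prof)); k=int(d.argmax()); w=d[max(0,k-1):k+2]; return lo+.5+(np.arange(max(0,k-1),max(0,k-1)+len(w))*w).sum()/w.sum()
P=[(c,edge(S[155:167,c],155)) for c in range(250,278)]
q=plane(t,P,.042); f=np.polyfit(q[:,1],q[:,0],1); r=q[:,0]-np.polyval(f,q[:,1]);k=abs(r)<.003;f=np.polyfit(q[k,1],q[k,0],1)
print('cork near edge x at y=-.05',np.polyval(f,-.05),'yaw',-np.degrees(np.arctan(f[0])),k.sum())
for nm,c0,c1 in(('L',242,252),('R',275,286)):
    P=[(edge(g[r_,c0:c1],c0),r_) for r_ in range(135,160)]; q=plane(t,P,.042); f=np.polyfit(q[:,0],q[:,1],1);r=q[:,1]-np.polyval(f,q[:,0]);k=abs(r)<.004;f=np.polyfit(q[k,0],q[k,1],1)
    print(nm,'y at x=.66',np.polyval(f,.66),'yaw',np.degrees(np.arctan(f[0])),k.sum())
P=[(edge(g[180:192,c],180),0) for c in(249,250,251)]; print('deck front rows',P, plane(t,[(250,P[1][0])],.030))
go([.44,-.05,.23],att(2,90))
E
```

```text
cork near edge x at y=-.05 0.6118468955472672 yaw 4.342761890266142 25
L y at x=.66 0.013704697869272503 yaw 0.6103231980635533 22
R y at x=.66 -0.1019388869769744 yaw 0.9899358753533596 14
deck front rows [(np.float64(182.68194444444444), 0), (np.float64(182.70719178082192), 0), (np.float64(185.260663507109), 0)] [[ 0.54915386 -0.00189608  0.03      ]]
t 0.25 pos [181.5 597.8 230.7] F [-0.6  0.  -0.6] open 0.0856
offset [-435.6 -544.7    1.2] rot [-0.001 -0.    -0.33 ]
```

```bash
python3 -m handwheel '[{"gripper":1,"offset":[-58,-67,0],"rotation":[0,0,-0.04]},{"gripper":1,"offset":[-116,-134,0],"rotation":[0,0,-0.08]},{"gripper":1,"offset":[-174,-201,0],"rotation":[0,0,-0.12]},{"gripper":1,"offset":[-232,-268,0],"rotation":[0,0,-0.16]},{"gripper":1,"offset":[-290,-335,0],"rotation":[0,0,-0.2]},{"gripper":1,"offset":[-348,-402,0],"rotation":[0,0,-0.24]},{"gripper":1,"offset":[-406,-470,0],"rotation":[0,0,-0.28]},{"gripper":1,"offset":[-465,-539,0],"rotation":[0,0,-0.315]}]' 40; python3 -c "
from h import *
go([.47,-.053,.12],att(1,90))"
```

```text
t: 1.25
tool_pos: [0.3849, 0.1392, 0.2316]
tool_rot: [-0.034, 3.14, 0.0]
contact_force: [1.9, -0.5, -0.6]
opening: 0.0
grip_force: 0.0
t 1.25 pos [384.9 139.2 231.6] F [ 1.9 -0.5 -0.6] open 0.0
offset [ -80.7 -194.   111.6] rot [0.    0.001 0.004]
```

```bash
python3 -m handwheel '[{"gripper":1,"offset":[-20,-50,20],"rotation":[0,0,0]},{"gripper":1,"offset":[-40,-100,40],"rotation":[0,0,0]},{"gripper":1,"offset":[-60,-145,60],"rotation":[0,0,0]},{"gripper":1,"offset":[-81,-190,80],"rotation":[0,0,0]},{"gripper":1,"offset":[-81,-190,120],"rotation":[0,0,0]},{"gripper":1,"offset":[-81,-190,160],"rotation":[0,0,0]},{"gripper":1,"offset":[-81,-190,190],"rotation":[0,0,0]},{"gripper":1,"offset":[-81,-190,190],"rotation":[0,0,0]}]'; python3 -c "
from h import *
go([.47,-.053,.018],att(1,90))"
```

```text
t: 2.25
tool_pos: [0.4669, -0.0467, 0.0387]
tool_rot: [0.031, -3.135, -0.003]
contact_force: [0.6, 0.1, 0.4]
opening: -0.0001
grip_force: 0.0
t 2.25 pos [466.9 -46.7  38.7] F [0.6 0.1 0.4] open -0.0001
offset [-3.1 -6.4 20.6] rot [ 0.002 -0.006  0.003]
```

```bash
python3 -m handwheel '[{"gripper":1,"offset":[0,-6,20],"rotation":[0,0,0]},{"gripper":1,"offset":[-15,-6,20],"rotation":[0,0,0]},{"gripper":1,"offset":[-25,-6,20],"rotation":[0,0,0]},{"gripper":1,"offset":[-31,-6,20],"rotation":[0,0,0]},{"gripper":1,"offset":[-35,-6,20],"rotation":[0,0,0]},{"gripper":1,"offset":[-39,-6,20],"rotation":[0,0,0]},{"gripper":1,"offset":[-43,-6,20],"rotation":[0,0,0]},{"gripper":1,"offset":[-45,-6,20],"rotation":[0,0,0]}]'; python3 - <<'E'
from h import *
t=ctrl.get_image('top'); go([.514,-.053,.018],att(1,90))
print('pane',box(t,mask(t,(95,90,40),(130,255,255),(240,145,290,205)),.038))
E
```

```text
t: 3.25
tool_pos: [0.5137, -0.0522, 0.021]
tool_rot: [0.032, -3.139, -0.001]
contact_force: [-6.7, 0.8, 3.1]
opening: -0.0003
grip_force: 3.1
t 3.3 pos [513.7 -52.1  21. ] F [-4.8  0.8  2.7] open 0.0001
offset [-0.3 -0.9  3. ] rot [ 0.001 -0.003  0.003]
pane (array([606.8, -49.4]), array([31.9, 84.2]), 1.69)
```

```bash
python3 -m handwheel '[{"gripper":1,"offset":[-1,0,0],"rotation":[0,0,0]},{"gripper":1,"offset":[-2,0,0],"rotation":[0,0,0]},{"gripper":1,"offset":[-3,0,0],"rotation":[0,0,0]},{"gripper":1,"offset":[-3,0,0],"rotation":[0,0,0]},{"gripper":1,"offset":[-3,0,0],"rotation":[0,0,0]},{"gripper":1,"offset":[-3,0,0],"rotation":[0,0,0]},{"gripper":1,"offset":[-3,0,0],"rotation":[0,0,0]},{"gripper":1,"offset":[-3,0,0],"rotation":[0,0,0]}]'; python3 - <<'E'
from h import *
s=ctrl.get_image('side'); cv2.imwrite('pics/side2.png',cv2.resize(s['image'][130:260,200:380,::-1],None,fx=4.4,fy=4.4,interpolation=cv2.INTER_CUBIC))
E
```

```text
t: 4.3
tool_pos: [0.5144, -0.0516, 0.0206]
tool_rot: [0.032, -3.134, -0.003]
contact_force: [-12.0, 2.6, 7.3]
opening: -0.0002
grip_force: 5.7
```

View pics/side2.png

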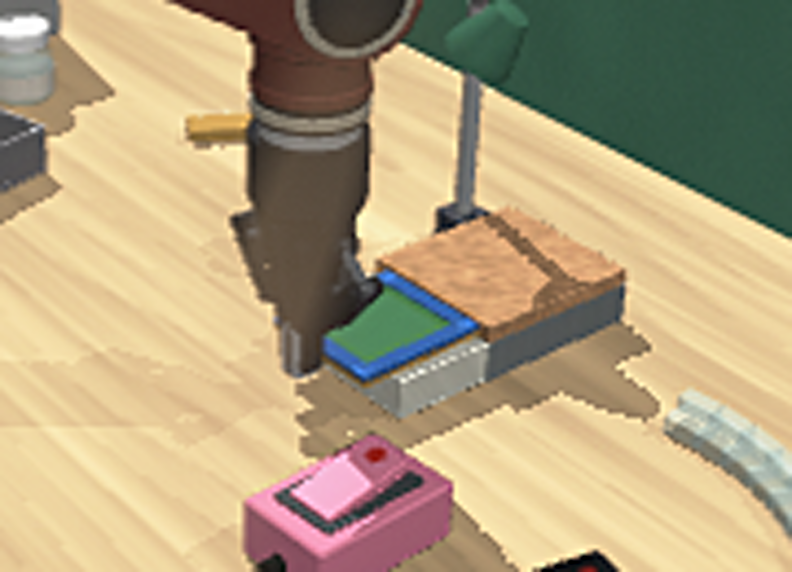

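```bash
python3 -c "
from h import *
go([.46,-.05,.05],att(1,35))"
```

```text
t 4.35 pos [514.5 -51.6  20.6] F [-11.4   1.8   7.9] open 0.0001
offset [ 54.7   2.7 -29. ] rot [ 0.003 -0.968  0.002]
```

```bash
python3 -m handwheel '[{"gripper":1,"offset":[30,0,0],"rotation":[0,0,0]},{"gripper":1,"offset":[55,2,-30],"rotation":[0,-0.16,0]},{"gripper":1,"offset":[55,2,-30],"rotation":[0,-0.32,0]},{"gripper":1,"offset":[55,2,-30],"rotation":[0,-0.48,0]},{"gripper":1,"offset":[55,2,-30],"rotation":[0,-0.64,0]},{"gripper":1,"offset":[55,2,-30],"rotation":[0,-0.80,0]},{"gripper":1,"offset":[55,2,-30],"rotation":[0,-0.96,0]},{"gripper":1,"offset":[55,2,-30],"rotation":[0,-0.96,0]}]'; python3 - <<'E'
from h import *
t=ctrl.get_image('top')
print('pane',box(t,mask(t,(95,90,40),(130,255,255),(240,145,290,205)),.038))
go([.50,-.05,.0125],att(1,35))
E
```

```text
t: 5.35
tool_pos: [0.5072, -0.0623, 0.0514]
tool_rot: [-0.02, 2.199, 0.02]
contact_force: [0.3, -0.1, -0.1]
opening: 0.0
grip_force: 0.0
pane (array([573.4, -52. ]), array([99. , 87.6]), 1.54)
t 5.4 pos [506.3 -62.5  49.4] F [ 0.6  0.9 -0.9] open 0.0001
offset [33.7 11.7 16.9] rot [ 0.006 -0.019 -0.023]
```

```bash
python3 -c "
from h import *
go([.47,-.052,.05],att(1,35)); print(np.round(ctrl.get_obs()['q'],2))"
```

```text
t 5.4 pos [506.3 -62.5  49.4] F [ 0.6  0.9 -0.9] open 0.0001
offset [ 21.1  10.8 -29.5] rot [ 0.006 -0.019 -0.023]
[-0.5  -0.45  2.58  1.28  0.44 -3.13]
```

```bash
python3 -m handwheel '[{"gripper":1,"offset":[0,11,0],"rotation":[0,0,0]},{"gripper":1,"offset":[7,11,5],"rotation":[0,0,0]},{"gripper":1,"offset":[14,11,10],"rotation":[0,0,0]},{"gripper":1,"offset":[18,11,14],"rotation":[0,0,0]},{"gripper":1,"offset":[22,11,17],"rotation":[0,0,0]},{"gripper":1,"offset":[22,11,17],"rotation":[0,0,0]},{"gripper":1,"offset":[22,11,17],"rotation":[0,0,0]},{"gripper":1,"offset":[22,11,17],"rotation":[0,0,0]}]'; python3 - <<'E'
from h import *
t=ctrl.get_image('top')
print('pane',box(t,mask(t,(95,90,40),(130,255,255),(240,145,290,205)),.038))
go([.508,-.052,.0125],att(1,35)); print(np.round(ctrl.get_obs()['q'],2))
print(R.from_rotvec(ctrl.get_obs()['tool_rot']).as_matrix().round(3))
E
```

```text
t: 6.4
tool_pos: [0.5058, -0.0467, 0.037]
tool_rot: [-0.02, 2.221, 0.02]
contact_force: [-0.8, -0.7, -0.5]
opening: -0.0
grip_force: 0.0
pane (array([573.4, -52. ]), array([99. , 87.6]), 1.54)
t 6.45 pos [505.8 -46.6  37. ] F [-0.9  0.1  0.4] open 0.0001
offset [18.2 -5.6 16.4] rot [ 0.008 -0.04  -0.003]
[-0.44 -0.42  2.58  1.29  0.39 -3.13]
[[-0.606 -0.022  0.795]
 [-0.007  1.     0.022]
 [-0.796  0.007 -0.606]]
```

```bash
python3 -m handwheel '[{"gripper":1,"offset":[0,-5,0],"rotation":[0,0.13,0]},{"gripper":1,"offset":[5,-5,5],"rotation":[0,0.13,0]},{"gripper":1,"offset":[10,-5,10],"rotation":[0,0.13,0]},{"gripper":1,"offset":[14,-5,13],"rotation":[0,0.13,0]},{"gripper":1,"offset":[18,-5,16],"rotation":[0,0.13,0]},{"gripper":1,"offset":[18,-5,16],"rotation":[0,0.13,0]},{"gripper":1,"offset":[18,-5,16],"rotation":[0,0.13,0]},{"gripper":1,"offset":[18,-5,16],"rotation":[0,0.13,0]}]'; python3 - <<'E'
from h import *
go([.508,-.052,.0125],att(1,45)); print(np.round(ctrl.get_obs()['q'],2))
print(R.from_rotvec(ctrl.get_obs()['tool_rot']).as_matrix().round(3))
E
```

```text
t: 7.45
tool_pos: [0.5079, -0.0514, 0.0131]
tool_rot: [-0.022, 2.351, 0.019]
contact_force: [-1.3, 1.0, -0.3]
opening: 0.0001
grip_force: 0.0
t 7.45 pos [507.9 -51.4  13.1] F [-1.3  1.  -0.3] open 0.0001
offset [ 0.3 -0.6  0.5] rot [ 0.008  0.005 -0.002]
[-0.42 -0.32  2.51  1.    0.38 -2.85]
[[-0.703 -0.022  0.71 ]
 [-0.01   1.     0.021]
 [-0.711  0.007 -0.703]]
```

```bash
python3 -m handwheel '[{"gripper":1,"offset":[-5,0,5],"rotation":[0,0,0]},{"gripper":1,"offset":[-10.5,0,10.7],"rotation":[0,0,0]},{"gripper":1,"offset":[-10.5,0,10.7],"rotation":[0,0,0]},{"gripper":1,"offset":[-17.6,0,4.8],"rotation":[0,0,0]},{"gripper":1,"offset":[-24,0,0],"rotation":[0,0,0]},{"gripper":1,"offset":[-31,0,-4.5],"rotation":[0,0,0]},{"gripper":1,"offset":[-37.2,0,-8.9],"rotation":[0,0,0]},{"gripper":1,"offset":[-37.2,0,-8.9],"rotation":[0,0,0]}]'; python3 - <<'E'
from h import *
go([.508,-.052,.0125],att(1,45))
s=ctrl.get_image('side'); cv2.imwrite('pics/side3.png',cv2.resize(s['image'][130:260,200:380,::-1],None,fx=4.4,fy=4.4,interpolation=cv2.INTER_CUBIC))
E
```

```text
t: 8.45
tool_pos: [0.5271, -0.0507, 0.0451]
tool_rot: [-0.023, 2.352, 0.02]
contact_force: [-2.1, 0.5, -1.6]
opening: 0.0002
grip_force: 1.1
t 8.45 pos [527.1 -50.7  45.1] F [-2.1  0.5 -1.6] open 0.0002
offset [36.6 -1.2  9.3] rot [ 0.009  0.004 -0.002]
```

View pics/side3.png

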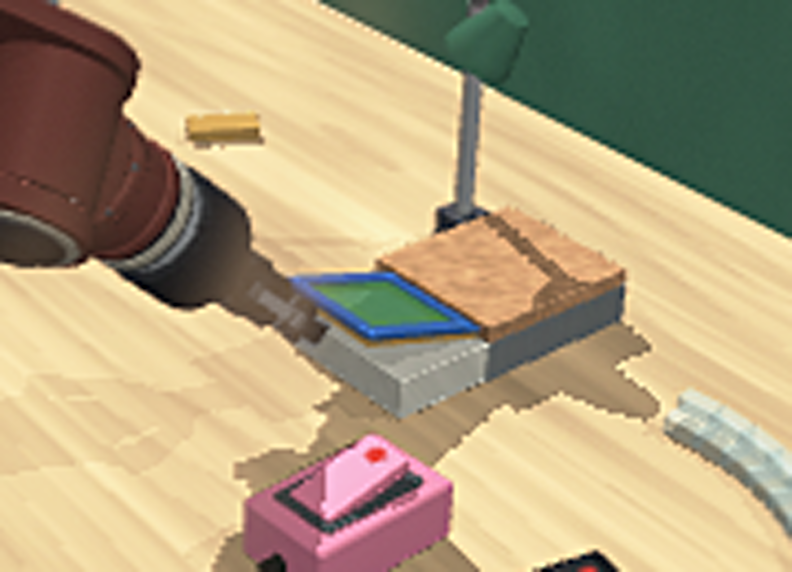

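The near edge is up at crop (300,280), and the far edge is still at the step at crop (470,330). I'll keep following the arc.

```bash
python3 -m handwheel '[{"gripper":1,"offset":[-11,0,-3],"rotation":[0,0,0]},{"gripper":1,"offset":[-22.8,0,-6],"rotation":[0,0,0]},{"gripper":1,"offset":[-34,0,-6],"rotation":[0,0,0]},{"gripper":1,"offset":[-45.5,0,-5],"rotation":[0,0,0]},{"gripper":1,"offset":[-56,0,-1],"rotation":[0,0,0]},{"gripper":1,"offset":[-65.6,0,4],"rotation":[0,0,0]},{"gripper":1,"offset":[-65.6,0,4],"rotation":[0,0,0]},{"gripper":1,"offset":[-65.6,0,4],"rotation":[0,0,0]}]'; python3 - <<'E'
from h import *
go([.508,-.052,.0125],att(1,45))
s=ctrl.get_image('side'); cv2.imwrite('pics/side4.png',cv2.resize(s['image'][130:260,200:380,::-1],None,fx=4.4,fy=4.4,interpolation=cv2.INTER_CUBIC))
E
```

```text
t: 9.5
tool_pos: [0.5763, -0.0502, 0.0888]
tool_rot: [-0.022, 2.352, 0.02]
contact_force: [-0.7, -0.2, 0.3]
opening: -0.0001
grip_force: 0.3
t 9.5 pos [576.3 -50.2  88.8] F [-0.7 -0.2  0.3] open -0.0001
offset [102.3  -0.9   5.2] rot [ 0.009  0.004 -0.002]
```

View pics/side4.png

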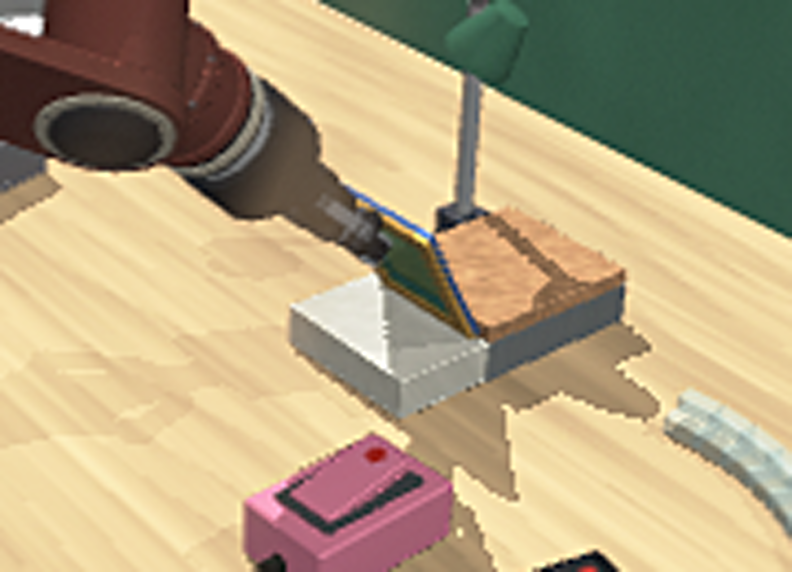

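Tipped to about 70 degrees with the foot still at the step. Now I push it over.

```bash
python3 -m handwheel '[{"gripper":1,"offset":[-5,0,4],"rotation":[0,0,0]},{"gripper":1,"offset":[-10,0,8],"rotation":[0,0,0]},{"gripper":1,"offset":[-15.5,0,13],"rotation":[0,0,0]},{"gripper":1,"offset":[-20,0,18],"rotation":[0,0,0]},{"gripper":1,"offset":[-24,0,24],"rotation":[0,0,0]},{"gripper":1,"offset":[-27,0,29],"rotation":[0,0,0]},{"gripper":1,"offset":[-30,0,37],"rotation":[0,0,0]},{"gripper":1,"offset":[-33,0,44],"rotation":[0,0,0]}]'; python3 -m handwheel '[{"gripper":1,"offset":[-2,0,4],"rotation":[0,0,0]},{"gripper":1,"offset":[-4,0,8],"rotation":[0,0,0]},{"gripper":1,"offset":[-5,0,12],"rotation":[0,0,0]},{"gripper":1,"offset":[-6,0,16],"rotation":[0,0,0]},{"gripper":1,"offset":[-6,0,16],"rotation":[0,0,0]},{"gripper":1,"offset":[-6,0,16],"rotation":[0,0,0]},{"gripper":1,"offset":[-6,0,16],"rotation":[0,0,0]},{"gripper":1,"offset":[-6,0,16],"rotation":[0,0,0]}]';python3 - <<'E'
from h import *
go([.508,-.052,.0125],att(1,45))
s=ctrl.get_image('side'); cv2.imwrite('pics/side5.png',cv2.resize(s['image'][130:260,200:380,::-1],None,fx=4.4,fy=4.4,interpolation=cv2.INTER_CUBIC))
E
```

```text
t: 10.55
tool_pos: [0.6314, -0.0491, 0.0813]
tool_rot: [-0.022, 2.352, 0.02]
contact_force: [0.2, 0.3, 0.1]
opening: -0.0001
grip_force: 0.0
t: 11.55
tool_pos: [0.6466, -0.0487, 0.0748]
tool_rot: [-0.022, 2.351, 0.02]
contact_force: [-0.7, 0.2, 0.2]
opening: 0.0001
grip_force: 0.0
t 11.55 pos [646.6 -48.7  74.8] F [-0.7  0.2  0.2] open 0.0001
offset [141.8  -0.7 -54.6] rot [ 0.008  0.005 -0.002]
```

View pics/side5.png

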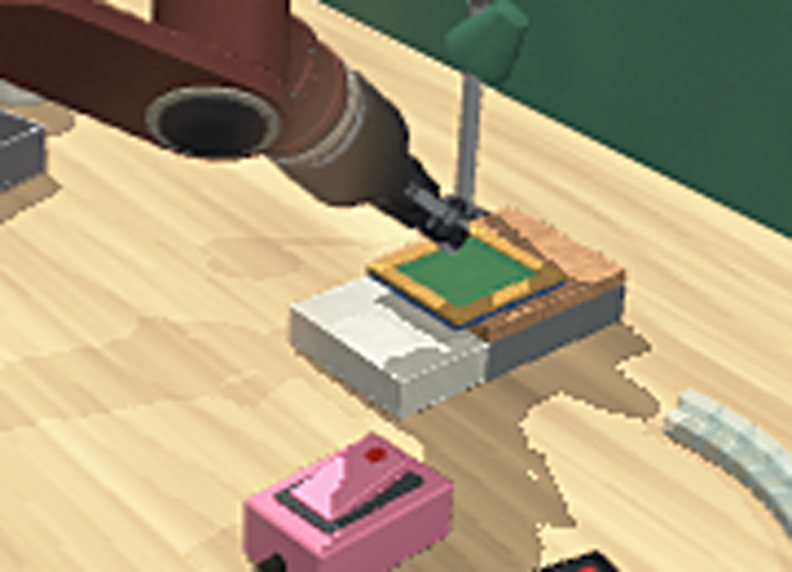

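The pane lies brass side up on the cork. I back off along the tool axis, bring the tool upright and check its centre.

```bash
python3 -m handwheel '[{"gripper":1,"offset":[0,0,-40],"rotation":[0,0,0]},{"gripper":1,"offset":[0,0,-80],"rotation":[0,0,0]},{"gripper":1,"offset":[-20,0,-120],"rotation":[0,0.16,0]},{"gripper":1,"offset":[-40,0,-150],"rotation":[0,0.32,0]},{"gripper":1,"offset":[-40,0,-170],"rotation":[0,0.48,0]},{"gripper":1,"offset":[-40,0,-170],"rotation":[0,0.64,0]},{"gripper":1,"offset":[-40,0,-170],"rotation":[0,0.79,0]},{"gripper":1,"offset":[-40,0,-170],"rotation":[0,0.79,0]}]'; python3 - <<'E'
from h import *
t=ctrl.get_image('top')
r=[]
m=mask(t,(10,120,60),(30,255,255),(235,135,295,200)); cv2.imwrite('pics/top2.png',cv2.resize(t['image'][105:240,225:365,::-1],None,fx=4.4,fy=4.4,interpolation=cv2.INTER_CUBIC))
g=mask(t,(40,60,30),(85,255,255),(248,140,282,190)); print('green',box(t,g,.048))
go([.489,-.3325,.15],att(-12,90))
E
```

```text
t: 12.6
tool_pos: [0.5554, -0.0518, 0.2222]
tool_rot: [0.036, -3.141, -0.013]
contact_force: [-0.8, 0.4, -0.7]
opening: 0.0
grip_force: 0.0
green (array([634. , -16.8]), array([0., 0.]), 0.0)
t 12.65 pos [554.5 -51.7 222. ] F [ 0.1  0.1 -0.2] open 0.0001
offset [  71.8 -279.8   69.7] rot [ 0.008 -0.001  0.232]
```

View pics/top2.png

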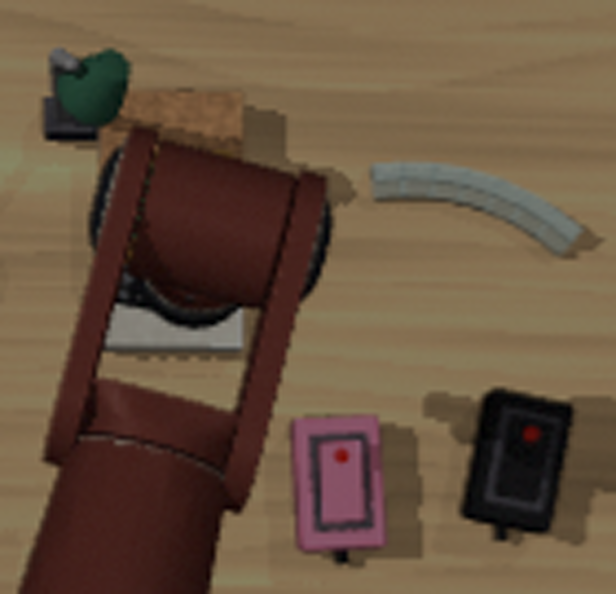

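The arm covers the pane in this view, so I measure it again from above the switch. The black switch shows at crop (520,460), its dot at (531,433).

```bash
python3 -m handwheel '[{"gripper":1,"offset":[12,-45,0],"rotation":[0,0,0.05]},{"gripper":1,"offset":[24,-90,0],"rotation":[0,0,0.1]},{"gripper":1,"offset":[36,-140,0],"rotation":[0,0,0.15]},{"gripper":1,"offset":[48,-190,20],"rotation":[0,0,0.2]},{"gripper":1,"offset":[60,-240,50],"rotation":[0,0,0.23]},{"gripper":1,"offset":[72,-280,80],"rotation":[0,0,0.23]},{"gripper":1,"offset":[72,-280,120],"rotation":[0,0,0.23]},{"gripper":1,"offset":[72,-280,120],"rotation":[0,0,0.23]}]'; python3 - <<'E'
from h import *
t=ctrl.get_image('top');s=ctrl.get_image('side')
for d,b in((t,(248,125,282,190)),(s,(270,165,340,210))):
    m=mask(d,(38,60,30),(88,255,255),b); q=rect(m); print('green',len(q),box(d,m,.048))
go([.489,-.3325,.07],att(-12,90))
E
```

```text
t: 13.65
tool_pos: [0.4849, -0.3305, 0.0969]
tool_rot: [-0.328, -3.118, -0.019]
contact_force: [-0.1, -0.1, -0.1]
opening: -0.0
grip_force: 0.0
green 74 (array([652.8, -49.6]), array([71.1, 59.5]), 1.49)
green 62 (array([653.9, -50.4]), array([73.5, 62.4]), 1.42)
t 13.75 pos [ 488.  -332.1  101.6] F [-0.   0.2  0.9] open -0.0003
offset [-1.1 -0.4 31.6] rot [ 0.007 -0.     0.002]
```

Pane centre is 29 mm beyond the step and about 5 mm off the middle line, inside the limits. Now I press the dot.

```bash
python3 -m handwheel '[{"gripper":1,"offset":[0,0,20],"rotation":[0,0,0]},{"gripper":1,"offset":[0,0,35],"rotation":[0,0,0]},{"gripper":1,"offset":[0,0,42],"rotation":[0,0,0]},{"gripper":1,"offset":[0,0,47],"rotation":[0,0,0]},{"gripper":1,"offset":[0,0,51],"rotation":[0,0,0]},{"gripper":1,"offset":[0,0,55],"rotation":[0,0,0]},{"gripper":1,"offset":[0,0,57],"rotation":[0,0,0]},{"gripper":1,"offset":[0,0,57],"rotation":[0,0,0]}]'
```

```text
t: 14.75
tool_pos: [0.4896, -0.3325, 0.0474]
tool_rot: [0.326, 3.124, 0.012]
contact_force: [-2.9, 6.6, 18.0]
opening: 0.0
grip_force: 8.1
```

18 N against the stop at 47 mm, so the rocker is fully down. I retract and check.

```bash
python3 -m handwheel '[{"gripper":1,"offset":[0,0,-20],"rotation":[0,0,0]},{"gripper":1,"offset":[0,0,-60],"rotation":[0,0,0]},{"gripper":1,"offset":[0,0,-120],"rotation":[0,0,0]},{"gripper":1,"offset":[20,0,-170],"rotation":[0,0,0]},{"gripper":1,"offset":[50,0,-170],"rotation":[0,0,0]},{"gripper":1,"offset":[80,0,-170],"rotation":[0,0,0]},{"gripper":1,"offset":[80,0,-170],"rotation":[0,0,0]},{"gripper":1,"offset":[80,0,-170],"rotation":[0,0,0]}]'; python3 - <<'E'
from h import *
t=ctrl.get_image('top');s=ctrl.get_image('side'); r=[]
for d,b in((t,(325,188,360,231)),(s,(300,245,355,295))):
    m=mask(d,(0,150,70),(6,255,255),b)|mask(d,(174,150,70),(180,255,255),b); M=cv2.moments(m,True); r.append((M['m10']/max(M['m00'],1),M['m01']/max(M['m00'],1)))
print(r,tri(t,r[0],s,r[1]))
print('pane',box(t,mask(t,(38,60,30),(88,255,255),(248,125,282,190)),.048))
cv2.imwrite('pics/side6.png',cv2.resize(s['image'][120:310,230:400,::-1],None,fx=3.1,fy=3.1,interpolation=cv2.INTER_CUBIC))
E
```

```text
t: 15.75
tool_pos: [0.4101, -0.3171, 0.214]
tool_rot: [-0.327, -3.124, -0.011]
contact_force: [0.9, -0.5, -0.5]
opening: 0.0001
grip_force: 0.0
[(344.4375, 213.125), (333.2, 263.26666666666665)] (array([ 0.46029377, -0.33742511,  0.06030584]), np.float64(0.02863627766529508))
pane (array([652.8, -49.6]), array([71.1, 59.5]), 1.49)
```

View pics/side6.png

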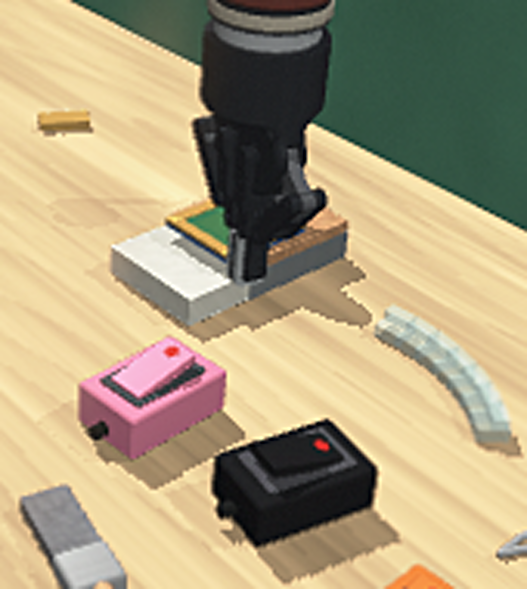

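The black rocker's dot is down: its side-view row went from 260.6 to 263.3, which matches the 8 mm drop. The pane hasn't moved, and the arm is clear of everything.

```bash
python3 -c "
from station import ctrl
print(ctrl.finish_job())"
```

```text
the job is handed in; nothing more can be done
None
```

I flipped the pane, pressed the black rocker and handed the job in at about 16 s: the pane lies brass side up on the cork, 29 mm beyond the step, the rocker looks fully on, and I saw no bystander disturbed; no verdict was returned.

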